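# Open the bread station's serving flap onto its pull-out supports

### The job

Get the bread station ready for serving: pull both wooden supports all the way out from under its closed front flap, and only then take the flap by its steel bar and lower it gently, never letting it fall and not pressing it hard onto the supports, until it rests level on both of them. Let go of everything, and leave the mug, the jar and the bowl standing where they are.

Things in the scene. Friction and masses are not known exactly. Their poses are not given: they have to be found in the camera images.
- station: Fixed pale wooden bread case, 270 mm wide (y), 215 mm deep (x), top at 214 mm. Origin: centre of its underside, on the counter; z up. Its front (flap, supports) faces its own -x, in the room roughly -y, the robot's right. The plinth's front is upright at x = -110 mm, up to z = 72 mm; above it stands the flap, jutting 25 mm past the plinth.
- flap_hinge (a point): Middle of the flap's hinge line, fixed on the station at x = -128, z = 80 mm; the hinge line runs along the station's y; axes parallel to the station's.
- flap_handle (a point): Middle of the flap's steel bar handle: round, 14 mm thick, 100 mm long, parallel to the hinge, 185 mm from it, on two posts 10 mm thick at its ends; open gap below: bar centre to board edge 40 mm. Closed, it is 263 mm up, free above the case's top. Turns with the flap: y along the bar, z away from the hinge, -x out of the outer face.
- flap_angle (a joint): Flap angle, rad. 0 closed, leaning back 0.14 past vertical, shut by its own weight; grows as the top swings out and down towards the station's -x; 1.711 is level, resting on the drawn-out supports. Past 0.14 it falls freely unless held: the hinge hardly brakes. Unsupported it hangs past level, to 2.3.
- flap: The flap's wooden board: 230 mm wide (y), 14 mm thick (x), from 5 to 145 mm off the hinge line (z); the flap weighs about 0.43 kg. Origin: middle of the hinge line; turns with the flap, z from the hinge towards the bar. When level, its outer face is the underside, 7 mm below the hinge line.
- left_slide (a joint): How far the support at the station's +y side is drawn out, in m: 0 pushed in, 0.12 its stop, towards the station's -x. Stiff: about 5 N of friction.
- right_slide (a joint): The same for the support at the station's -y side; about 6.5 N of friction.
- left_pull (a point): Centre of the left support's pull: a wooden block 20 mm wide (y), 36 mm deep (x), 26 mm high (z) on the front of the bar, at station y = +75, z = 46 mm; pushed in, this point is 20 mm in front of the plinth. Axes as the station's. The flap above leaves no room for a gripper straight above: come from in front, tilted 35 to 45 degrees from vertical.
- right_pull (a point): The same for the right support, at station y = -75 mm.
- left_support: The left support: a wooden bar behind its pull block: 24 mm wide (y), 30 mm high (z), 190 mm long (x); the level flap rests on the grey felt pad, 30 mm long and 4 mm thick, on its front end, top 73 mm above the counter. Origin: on its front end, midway across, 19 mm below the top of the pad; axes parallel to the station's, the bar runs along +x.
- right_support: The right support, the same.
- mug: White mug, 76 mm across, 65 mm high, standing in front of the station beyond the flap's reach. Origin: centre of its underside. A bystander.
- jar: Brown glass jar with a steel cap, 64 mm across, 90 mm high, standing on the station's top near its back edge. Origin: centre of its underside. A bystander.
- bowl: Low glass bowl, 110 mm across, 50 mm high, behind the station. Origin: centre of its underside. A bystander.

How it is judged:
By the outcome, as a careful person would: the job done as asked, in the order asked, and still so for the second after the job is handed in, with the robot touching nothing.
It also fails if it takes over 72 s, if anything falls off the work surface, if the arm or the gripper's body presses on something with over 40 N, if the wrist force passes 120 N, or if a joint passes its speed limit or range.

### The arm

A 6-joint arm with a two-finger parallel gripper is mounted at the origin on the work surface. World frame = base frame: x ahead of the robot, y to its left, z up, the work surface at z = 0. Lengths are in m, angles in degrees, forces in N, time in s.
With the tool pointing down it reaches from about 0.4 to 0.825 m from the base axis. Payload 7 kg.
Tool frame: the origin (TCP) lies at the centre of the arm's flange, where the gripper is bolted on; the fingertips stand 178 mm ahead of it and the grasp point (between the pads) lies 159 mm ahead of it (r.tips_ahead is the z of the fingertips in the tool frame, in m); z points along the fingers, y is the line along which they close (so a half turn about z gives the same grasp; the last joint's range is limited). The gripper opens to 88 mm and grips with 3 to 60 N. Pads are 19 mm wide; open, the fingers measure 130 mm over their backs; the gripper's body (78 mm by 193 mm) begins 47 mm behind the grasp point.
Start: joints at [84.059, 20.546, 0.682, 0, -70.136, -16.507], TCP at [0.258, 0.624, 0.405] pointing down, gripper open.
Joint ranges: [-176.03, 176.03], [-82.01, 121.73], [-58.28, 71.71], [-173.87, 95.51], [-174.79, -0.11], [-173.66, 173.66]. Speed limits (degrees/s): [136.94, 136.94, 172.46, 180, 180, 180].

### API

Orientations are given as [roll, pitch, yaw] about the fixed x, y, z axes, in that order (R = Rz(yaw) Ry(pitch) Rx(roll)).
In Python, from plant import r gives the robot as it stands. The module is installed in compiled form; this text tells all that it offers.
- The arm moves only by the shell command python3 -m pendant 'ROWS' [FORCE]. ROWS is JSON, a list that holds one entry, the list of rows, each a list of 7 numbers: the shift along the tool's x, y, z in m, then the turn, a rotation vector about the tool's x, y, z in degrees, then the gripper command: -1 is shut, 1 is fully open, values between are in proportion. A call has 1 to 5 rows; each row is the pose to reach, as a shift and turn from the pose commanded when the call began, along the tool's axes at that moment; what a row does not reach only later rows make up. A row lasts 1/10 s, in which the tool goes at most 50 mm and 8.59 degrees, less where a joint would pass 70% of its speed; a pose out of reach is approached as far as the arm can. A call with a gripper value outside its range is refused whole. The fingers move at their own pace and stop on an object; FORCE is the grip in N (left out, the last holds). Time passes only in rows, so rows that repeat a pose let the fingers close. It gives the time, the measured TCP pose, the force, the opening and the grip force at its end, in the units of the state.
- r.get_state(): the state, without advancing time (a new reading comes with each control period).
- r.capture(name): name is "scene" or "top" or "wrist"; returns the picture (384x512x3 uint8, red, green, blue); there is no depth.
- r.camera_params(name): a dict with "fx", "fy", "cx", "cy" (pixels), "dist_coeffs" ([k1, k2, p1, p2, k3] as OpenCV has them; the pictures are not rectified), "R" (3x3) and "t" (3): a world point X has camera coordinates R X + t. Camera axes: x right, y down, z forward; pixel columns grow to the right and rows downward; lengths in m; the calibration is good to about 2 mm. A picture is of the moment at which its call begins: read the wrist's pose just before it. camera_params takes no time and is no camera call; for the wrist camera it gives the pose at the moment of the call.
- r.close_job(): hands the job in; it is judged then, once.
The state is a dict: "time_s": time; "joints": joint angles; "qd": joint speeds; "joint_torque": joint torques, N m; "tcp_pos": TCP position; "eef_rot": TCP orientation; "contact_force": force on the tool from outside, world axes, zero at the start; "moment": the same for the moment, N m; "gripper_width": finger opening in m; "gripper_force": force on a finger pad.
Only numpy, scipy, OpenCV 4.12 (cv2) and the standard library are available. Lean on these libraries where they do the work, as an engineer would, in place of code of your own. Each camera call takes 0.05 s, during which the arm holds its last target. There are 200 camera calls.

## Working session

There is one attempt and no reset: what is moved stays moved. The work goes in short steps, Python scripts to look and compute and a shell command to move; the robot and the scene stay as the last step left them, time stands still between calls to the robot, and variables do not carry over. Pictures are saved under pics/ and viewed, at most 10 in all, crops included, and the job is handed in when it is done.

```bash
mkdir -p pics; ls; python3 - <<'E'
from plant import r
import cv2
s=r.get_state()
print(s['time_s'],s['tcp_pos'],s['eef_rot'],s['gripper_width'])
for n in ("scene","top"):
    cv2.imwrite(f"pics/{n}0.png",cv2.cvtColor(r.capture(n),cv2.COLOR_RGB2BGR))
    print(n,r.camera_params(n))
E
```

```text
pics
0.0 [0.25766194 0.6236582  0.40372016] [ 1.79903285e+02 -6.86285255e-03 -2.24546853e+01] 0.08792034365297281
scene {'fx': 471.18500570724586, 'fy': 471.18500570724586, 'cx': 255.53244105068939, 'cy': 195.70473505120043, 'dist_coeffs': array([-0.01913341,  0.        ,  0.        ,  0.        ,  0.        ]), 'R': array([[ 0.02847085,  0.99951161,  0.01288228],
       [ 0.63321198, -0.00806195, -0.77393643],
       [-0.77345459,  0.03019184, -0.63313226]]), 't': array([-0.07596008, -0.21953507,  2.01662212])}
top {'fx': 426.68255991537194, 'fy': 426.68255991537194, 'cx': 259.49510090709623, 'cy': 197.27974335728047, 'dist_coeffs': array([0.03034486, 0.        , 0.        , 0.        , 0.        ]), 'R': array([[-0.0077007 , -0.99985583, -0.01513358],
       [-0.99928581,  0.00825444, -0.03687461],
       [ 0.03699422,  0.01483881, -0.9992053 ]]), 't': array([0.08128249, 0.5827175 , 1.24961829])}
```

View pics/scene0.png

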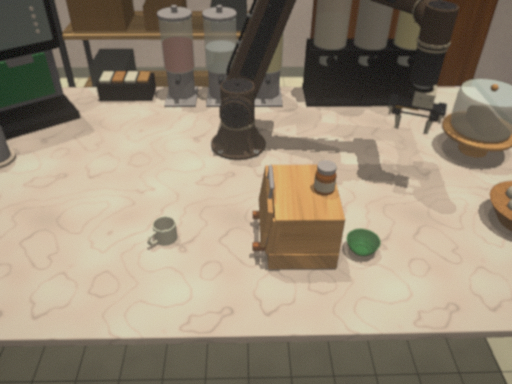

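View pics/top0.png

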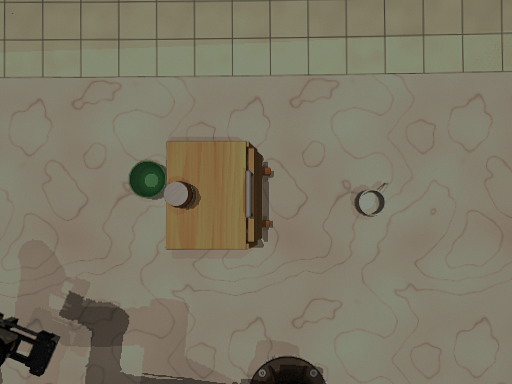

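The scene view shows the station around (300,215), with the mug at (165,232) left of it, the jar at (325,177) and the bowl at (363,243). In the top view the case top spans about (166–248, 141–248), with the bar at (249,194) and the pulls at (267,171) and (267,223). I'll enlarge both views to pick exact points.

```bash
python3 - <<'E'
import cv2
a=cv2.imread("pics/top0.png")[130:260,150:290]; b=cv2.imread("pics/scene0.png")[150:280,240:360]
a=cv2.resize(a,None,fx=4,fy=4,interpolation=cv2.INTER_CUBIC)
cv2.imwrite("pics/a.png",a)
cv2.imwrite("pics/b.png",cv2.resize(b,None,fx=4.5,fy=4.5,interpolation=cv2.INTER_CUBIC))
E
```

```text
(no output)
```

View pics/a.png

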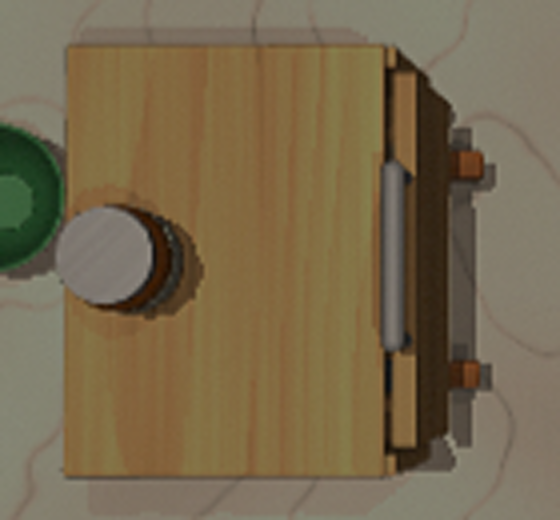

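View pics/b.png

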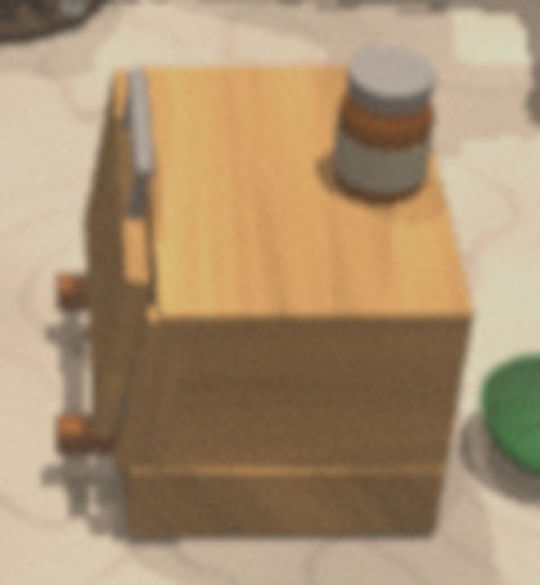

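The crops give me these points:
- **a.png (top):** back corners (67,45) and (65,476), bar ends (395,162) and (395,350), and the fronts of the pulls' tops at about (483,164) and (479,374).
- **b.png (scene):** back corner (470,316), bar ends (137,72) and (148,170).

Next I'll fit the station pose.

```bash
cat > h.py <<'E'
import numpy as np, cv2
from plant import r
from scipy.spatial.transform import Rotation as Ro
def proj(cam,P):
    c=r.camera_params(cam) if isinstance(cam,str) else cam
    K=np.array([[c['fx'],0,c['cx']],[0,c['fy'],c['cy']],[0,0,1]])
    return cv2.projectPoints(np.atleast_2d(P).astype(float),cv2.Rodrigues(np.array(c['R']))[0],np.array(c['t']),K,np.array(c['dist_coeffs']))[0][:,0]
def S2W(p,P):
    return np.atleast_2d(P)@Ro.from_euler('z',p[2]).as_matrix().T+[p[0],p[1],0]
E
python3 - <<'E'
from h import *
from scipy.optimize import least_squares
ta=lambda x,y:((x+.5)/4-.5+150,(y+.5)/4-.5+130)
sb=lambda x,y:((x+.5)/4.5-.5+240,(y+.5)/4.5-.5+150)
T=[((.1075,-.135,.214),ta(67,45)),((.1075,.135,.214),ta(65,476)),((-.1022,-.05,.263),ta(395,162)),((-.1022,.05,.263),ta(395,350)),
((-.148,-.075,.059),ta(483,164)),((-.148,.075,.059),ta(479,374))]
S=[((.1075,-.135,.214),sb(470,316)),((-.1022,-.05,.263),sb(148,170)),((-.1022,.05,.263),sb(137,72))]
TP,Tq=map(np.array,zip(*T));SP,Sq=map(np.array,zip(*S))
f=lambda p:np.r_[(proj('top',S2W(p,TP))-Tq).ravel(),(proj('scene',S2W(p,SP))-Sq).ravel()]
o=least_squares(f,[.6,.1,1.57])
print(o.x[:2],np.degrees(o.x[2]));print(f(o.x).reshape(-1,2).round(1))
np.save('st.npy',o.x)
for n,P in dict(lp=(-.13,.075,.046),rp=(-.13,-.075,.046),bar=(-.1022,0,.263),hinge=(-.128,0,.08)).items(): print(n,S2W(o.x,P).round(4))
E
```

```text
[0.58353064 0.19944028] 89.43490428826092
[[-0.3 -0.4]
 [-0.9  0.5]
 [ 0.9  2.6]
 [ 0.7 -2.2]
 [-2.2  0.1]
 [-1.3  0.3]
 [ 0.7 -0.1]
 [-2.4  0.3]
 [-1.4  1.8]]
lp [[0.5073 0.0702 0.046 ]]
rp [[0.6572 0.0687 0.046 ]]
bar [[0.5825 0.0972 0.263 ]]
hinge [[0.5823 0.0714 0.08  ]]
```

```bash
cat >> h.py <<'E'
def Rt(th):  # tool tilt th deg from vertical, pointing to station +x, closing along station y
    p=np.load('st.npy'); a=np.radians(th); c,s=np.cos(a),np.sin(a)
    Rs=Ro.from_euler('z',p[2]).as_matrix()
    z=np.array([s,0,-c]); y=np.array([0,1.,0]); return Rs@np.c_[np.cross(y,z),y,z]
def Rb(th):  # closing along station x, for the bar
    p=np.load('st.npy'); a=np.radians(th); c,s=np.cos(a),np.sin(a)
    Rs=Ro.from_euler('z',p[2]).as_matrix()
    z=np.array([s,0,-c]); x=np.array([0,1.,0]); return Rs@np.c_[x,np.cross(z,x),z]
def go(R,grasp=None,tcp=None):
    s=r.get_state(); R0=Ro.from_euler('xyz',s['eef_rot'],degrees=True).as_matrix()
    t=np.array(tcp) if tcp is not None else np.array(grasp)-R@[0,0,.159]
    print('t',round(s['time_s'],2),'tcp',s['tcp_pos'].round(4),'F',np.array(s['contact_force']).round(1),'w',round(s['gripper_width'],4),'j',np.array(s['joints']).round(0))
    print('shift',(R0.T@(t-s['tcp_pos'])).round(4),'rot',Ro.from_matrix(R0.T@R).as_rotvec(degrees=True).round(2))
E
python3 - <<'E'
from h import *
from scipy.optimize import least_squares
g=lambda u,v,z:least_squares(lambda q:(proj('top',[q[0],q[1],z])-[u,v])[0],[.6,0]).x
print('mug',g(370,202,.065),'handle',g(386,185,.03),'jar',g(176,193,.304))
print(Rt(45).round(2))
go(Rt(0),tcp=[.45,.15,.50]); go(Rt(45),tcp=[.48,-.12,.32])
E
```

```text
mug [ 0.56551491 -0.23478801] handle [ 0.61519318 -0.29004717] jar [0.58381947 0.26208054]
[[-0.01 -1.    0.01]
 [-0.71  0.01  0.71]
 [-0.71  0.   -0.71]]
t 0.1 tcp [0.2577 0.6237 0.4038] F [-0.3  0.1 -0.7] w 0.0875 j [ 84.  21.   1.  -0. -70. -17.]
shift [ 0.3587  0.3645 -0.0956] rot [ 7.000e-02 -6.000e-02  6.811e+01]
t 0.1 tcp [0.2577 0.6237 0.4038] F [-0.3  0.1 -0.7] w 0.0875 j [ 84.  21.   1.  -0. -70. -17.]
shift [0.4895 0.6023 0.0848] rot [ 26.74 -39.53  64.38]
```

```bash
python3 -m pendant '[[[0.05,0.05,-0.05,0,0,8],[0.1,0.1,-0.1,0,0,16],[0.14,0.14,-0.1,0,0,24],[0.18,0.18,-0.1,0,0,32],[0.22,0.22,-0.1,0,0,40]]]' | tail -c 300; python3 - <<'E'
from h import *
go(Rt(0),tcp=[.45,.1,.50])
E
```

```text
t 0.1 tcp [0.2577 0.6237 0.4038] F [-0.3  0.1 -0.7] w 0.0875 j [ 84.  21.   1.  -0. -70. -17.]
shift [ 0.3778  0.4107 -0.0955] rot [ 7.000e-02 -6.000e-02  6.811e+01]$[0][0]: bad value
```

```bash
python3 -m pendant '[[[0.05,0.05,-0.05,0,0,8,1],[0.1,0.1,-0.1,0,0,16,1],[0.14,0.14,-0.1,0,0,24,1],[0.18,0.18,-0.1,0,0,32,1],[0.22,0.22,-0.1,0,0,40,1]]]' | tail -c 400; python3 - <<'E'
from h import *
go(Rt(0),tcp=[.45,.1,.50])
E
```

```text
time_s: 0.6
tcp_pos: [0.3453, 0.4121, 0.4958]
eef_rot: [-180.0, 0.0, -62.7]
contact_force: [0.7, 0.2, -0.1]
gripper_width: 0.088
gripper_force: 0.0
t 0.6 tcp [0.3453 0.4121 0.4958] F [ 0.7  0.2 -0.1] w 0.088 j [ 71.   5.  -8.   0. -77. -44.]
shift [ 0.3254  0.0498 -0.0044] rot [-0.04  0.05 27.82]
```

```bash
python3 -m pendant '[[[0.045,0.01,0,0,0,7,1],[0.09,0.02,0,0,0,14,1],[0.135,0.03,0,0,0,21,1],[0.18,0.04,0,0,0,28,1],[0.23,0.05,0,0,0,28,1]]]' | tail -c 400; python3 - <<'E'
from h import *
go(Rt(45),tcp=[.5,-.12,.36])
E
```

```text
time_s: 1.1
tcp_pos: [0.4065, 0.1859, 0.495]
eef_rot: [-180.0, 0.0, -90.7]
contact_force: [1.1, -0.1, 0.5]
gripper_width: 0.0876
gripper_force: 0.0
t 1.1 tcp [0.4065 0.1859 0.495 ] F [ 1.1 -0.1  0.5] w 0.0876 j [ 50.  -5. -17.  -0. -77. -51.]
shift [ 0.3049 -0.097   0.1349] rot [-4.000e-02 -4.498e+01 -8.000e-02]
```

```bash
python3 -m pendant '[[[0.045,-0.015,0,0,-8,0,1],[0.09,-0.03,0,0,-16,0,1],[0.135,-0.045,0,0,-24,0,1],[0.18,-0.06,0,0,-32,0,1],[0.225,-0.075,0.02,0,-40,0,1]]]' >/dev/null;  python3 - <<'E'
from h import *
go(Rt(45),tcp=[.5,-.12,.36])
E
```

```text
t 1.6 tcp [ 0.4724 -0.015   0.4842] F [ 0.7  1.1 -2. ] w 0.0873 j [  2.   1.  -4. -37. -84.   1.]
shift [ 0.1582 -0.0282  0.0375] rot [ 0.09 -8.51  0.17]
```

```bash
python3 -m pendant '[[[0.04,-0.007,0.01,0,-3,0,1],[0.08,-0.014,0.02,0,-6,0,1],[0.12,-0.021,0.03,0,-8.5,0,1],[0.158,-0.028,0.037,0,-8.5,0,1],[0.158,-0.028,0.037,0,-8.5,0,1]]]' >/dev/null;  python3 - <<'E'
from h import *
go(Rt(45),tcp=[.5,-.12,.36])
s=r.get_state(); c=r.camera_params('wrist'); im=r.capture('wrist')
import pickle; pickle.dump(c,open('w1.pkl','wb'))
cv2.imwrite('pics/w1.png',cv2.cvtColor(im,cv2.COLOR_RGB2BGR))
p=np.load('st.npy')
for P in [(-.148,.065,.059),(-.148,.085,.059),(-.148,-.065,.059),(-.148,-.085,.059),(-.1022,.05,.263),(-.1022,-.05,.263)]: print(P,proj(c,S2W(p,P)).round(1))
E
```

```text
t 2.1 tcp [ 0.4983 -0.122   0.3533] F [-0.7  0.3 -0.8] w 0.0876 j [-13.  15.  -5. -43. -85.  23.]
shift [-0.0062 -0.0016 -0.0034] rot [ 0.59 -0.23 -0.65]
(-0.148, 0.065, 0.059) [[236.5 104.1]]
(-0.148, 0.085, 0.059) [[255.4 103.9]]
(-0.148, -0.065, 0.059) [[114.5 106.5]]
(-0.148, -0.085, 0.059) [[ 96.1 107. ]]
(-0.1022, 0.05, 0.263) [[217.9 318.4]]
(-0.1022, -0.05, 0.263) [[102.2 319. ]]
```

View pics/w1.png

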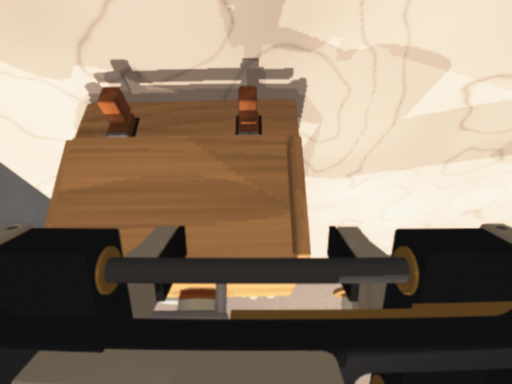

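The wrist view is upside down. The left pull is at (248,100) and the right pull at (113,103), both close to the prediction. I'll zoom in to refine.

```bash
python3 - <<'E'
import cv2
a=cv2.imread("pics/w1.png")[75:215,50:310]
cv2.imwrite("pics/w1c.png",cv2.resize(a,None,fx=3,fy=3,interpolation=cv2.INTER_CUBIC))
E
```

```text
(no output)
```

View pics/w1c.png

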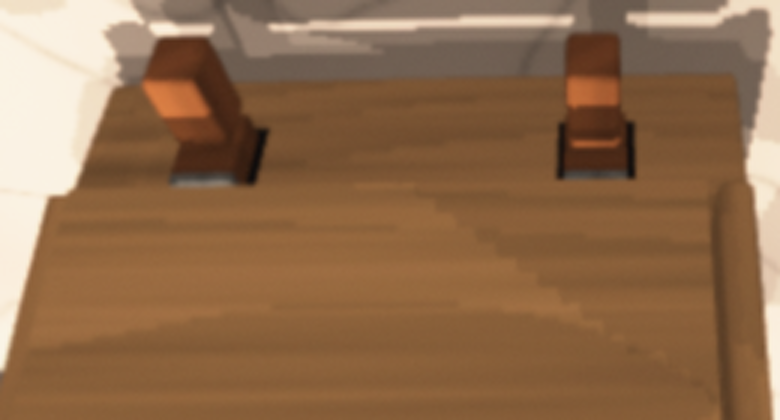

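```bash
python3 - <<'E'
from h import *
import pickle
from scipy.optimize import least_squares
c=pickle.load(open('w1.pkl','rb'))
wb=lambda x,y:((x+.5)/3-.5+50,(y+.5)/3-.5+75)
P=np.array([(-.148,.065,.059),(-.148,.085,.059),(-.148,.065,.033),(-.148,.085,.033),(-.148,-.065,.059),(-.148,-.085,.059),(-.148,-.065,.033),(-.148,-.085,.033)])
q=np.array([wb(567,76),wb(620,76),wb(567,34),wb(620,34),wb(190,80),wb(145,82),wb(210,38),wb(157,38)])
ta=lambda x,y:((x+.5)/4-.5+150,(y+.5)/4-.5+130)
TP=np.array([(-.148,-.075,.059),(-.148,.075,.059)]);Tq=np.array([ta(483,164),ta(479,374)])
f=lambda p:np.r_[(proj(c,S2W(p,P))-q).ravel()*.7,(proj('top',S2W(p,TP))-Tq).ravel()]
o=least_squares(f,np.load('st.npy'));print(o.x[:2],np.degrees(o.x[2]));print(f(o.x).reshape(-1,2).round(1))
f2=lambda p:f(p)[:-4]
o2=least_squares(f2,np.load('st.npy'));print(o2.x[:2],np.degrees(o2.x[2]))
np.save('st2.npy',o.x)
for n,P in dict(lp=(-.13,.075,.046),rp=(-.13,-.075,.046)).items(): print(n,S2W(o.x,P).round(4))
E
```

```text
[0.58314654 0.19521179] 88.89321726814691
[[-0.5  1.1]
 [ 0.5  1. ]
 [-0.2 -1. ]
 [ 0.3 -1.1]
 [ 0.8  1.2]
 [-1.8  1. ]
 [ 0.1 -0.9]
 [-0.1 -0.7]
 [-0.5  0.7]
 [-0.1  1. ]]
[0.58295821 0.19524317] 88.90167759535628
lp [[0.5056 0.0667 0.046 ]]
rp [[0.6556 0.0638 0.046 ]]
```

```bash
cp st2.npy st.npy; python3 - <<'E'
from h import *
R=Rt(45); g=np.array([.5056,.0587,.046])
go(R,grasp=g-R[:,2]*.06); go(R,grasp=g)
print(Rt(45).T@Ro.from_euler('z',np.load('st.npy')[2]).as_matrix()@[-.12,0,0])
E
```

```text
t 2.15 tcp [ 0.4985 -0.1208  0.3556] F [ 0.4 -0.   1. ] w 0.0875 j [-13.  15.  -5. -43. -85.  22.]
shift [ 0.0914 -0.0057  0.1272] rot [ 0.88 -0.25 -0.12]
t 2.15 tcp [ 0.4985 -0.1208  0.3556] F [ 0.4 -0.   1. ] w 0.0875 j [-13.  15.  -5. -43. -85.  22.]
shift [ 0.0911 -0.0066  0.1872] rot [ 0.88 -0.25 -0.12]
[ 8.48528137e-02  1.78838117e-20 -8.48528137e-02]
```

```bash
python3 -m pendant '[[[0.025,-0.001,0.03,0.4,-0.2,0,1],[0.05,-0.003,0.06,0.9,-0.3,0,1],[0.07,-0.005,0.09,0.9,-0.3,0,1],[0.091,-0.006,0.127,0.9,-0.3,0,1],[0.091,-0.006,0.127,0.9,-0.3,0,1]]]' >/dev/null;  python3 - <<'E'
from h import *
R=Rt(45); g=np.array([.5056,.0587,.046])
go(R,grasp=g)
E
```

```text
t 2.65 tcp [ 0.5024 -0.0928  0.201 ] F [-0.6  0.1  0.1] w 0.0874 j [-12.  26. -13. -48. -70.  35.]
shift [ 0.0026 -0.0005  0.0577] rot [ 0.18  0.11 -0.02]
```

Now approach, close with 40 N and wait for the fingers.

```bash
python3 -m pendant '[[[0.002,0,0.025,0,0,0,1],[0.003,0,0.045,0,0,0,1],[0.003,0,0.058,0,0,0,1],[0.003,0,0.058,0,0,0,1],[0.003,0,0.058,0,0,0,0]]]' 40 >/dev/null; python3 -m pendant '[[[0,0,0,0,0,0,-1],[0,0,0,0,0,0,-1],[0,0,0,0,0,0,-1],[0,0,0,0,0,0,-1],[0,0,0,0,0,0,-1]]]' 40; python3 - <<'E'
from h import *
go(Rt(45),grasp=[.5056,.0587,.046])
E
```

```text
time_s: 3.65
tcp_pos: [0.5048, -0.0561, 0.1613]
eef_rot: [-179.6, 45.0, -90.8]
contact_force: [0.1, 0.1, -0.4]
gripper_width: 0.0451
gripper_force: 0.0
t 3.65 tcp [ 0.5048 -0.0561  0.1613] F [ 0.1  0.1 -0.4] w 0.0451 j [ -8.  29. -15. -51. -65.  37.]
shift [0.0003 0.0014 0.0037] rot [-0.17 -0.02  0.24]
```

```bash
python3 -m pendant '[[[0,0,0.002,0,0,0,-1],[0,0,0.003,0,0,0,-1],[0,0,0.003,0,0,0,-1],[0,0,0.003,0,0,0,-1],[0,0,0.003,0,0,0,-1]]]' 40 ; python3 -m pendant '[[[0,0,0,0,0,0,-1],[0,0,0,0,0,0,-1]]]' 40
```

```text
time_s: 4.15
tcp_pos: [0.5036, -0.0536, 0.1587]
eef_rot: [-179.8, 45.0, -90.8]
contact_force: [-5.5, -0.1, 0.8]
gripper_width: 0.0199
gripper_force: 40.0
time_s: 4.35
tcp_pos: [0.5036, -0.0536, 0.1587]
eef_rot: [-179.8, 45.0, -90.8]
contact_force: [-6.3, -0.3, -0.4]
gripper_width: 0.0198
gripper_force: 40.0
```

```bash
python3 -m pendant '[[[0.008,0.001,-0.008,0,0,0,-1],[0.017,0.001,-0.017,0,0,0,-1],[0.026,0.001,-0.026,0,0,0,-1],[0.034,0.001,-0.034,0,0,0,-1],[0.042,0.001,-0.042,0,0,0,-1]]]' 40 ; python3 -m pendant '[[[0.008,0,-0.008,0,0,0,-1],[0.017,0,-0.017,0,0,0,-1],[0.026,0,-0.026,0,0,0,-1],[0.034,0,-0.034,0,0,0,-1],[0.039,0,-0.039,0,0,0,-1]]]'  40
```

```text
time_s: 4.85
tcp_pos: [0.5027, -0.1126, 0.1587]
eef_rot: [-179.7, 45.1, -90.8]
contact_force: [0.3, 6.7, -4.2]
gripper_width: 0.0197
gripper_force: 40.0
time_s: 5.35
tcp_pos: [0.502, -0.167, 0.1585]
eef_rot: [-179.6, 45.2, -90.9]
contact_force: [9.8, 39.6, -20.5]
gripper_width: 0.0194
gripper_force: 39.9
```

Force jumped to 40 N, so this support is at its stop. I'll relax, release and back off.

```bash
python3 -m pendant '[[[-0.001,0,0.001,0,0,0,-1],[-0.001,0,0.001,0,0,0,-1],[-0.001,0,0.001,0,0,0,0.3],[-0.001,0,0.001,0,0,0,0.3],[-0.001,0,0.001,0,0,0,0.3]]]'  ; python3 -m pendant '[[[0,0,0,0,0,0,0.3],[0,0,0,0,0,0,0.3],[0,0,-0.02,0,0,0,0.3],[0,0,-0.05,0,0,0,0.3],[0,0,-0.08,0,0,0,0.3]]]' ; python3 - <<'E'
from h import *
R=Rt(45); g=np.array([.6556,.0558,.046])
go(R,grasp=g-R[:,2]*.14+[0,0,.05]); go(R,grasp=g)
E
```

```text
time_s: 5.85
tcp_pos: [0.502, -0.1672, 0.1594]
eef_rot: [-179.5, 44.9, -90.7]
contact_force: [-0.6, 0.3, -0.7]
gripper_width: 0.0385
gripper_force: 0.0
time_s: 6.35
tcp_pos: [0.5004, -0.2239, 0.2163]
eef_rot: [-179.7, 45.0, -90.8]
contact_force: [0.7, -0.4, -1.0]
gripper_width: 0.0571
gripper_force: 0.0
t 6.35 tcp [ 0.5004 -0.2239  0.2163] F [ 0.7 -0.4 -1. ] w 0.0571 j [-23.  29.  -6. -42. -79.  39.]
shift [-0.1142 -0.1503 -0.0138] rot [-0.11 -0.02  0.24]
t 6.35 tcp [ 0.5004 -0.2239  0.2163] F [ 0.7 -0.4 -1. ] w 0.0571 j [-23.  29.  -6. -42. -79.  39.]
shift [-0.0789 -0.1498  0.1615] rot [-0.11 -0.02  0.24]
```

```bash
python3 -m pendant '[[[-0.025,-0.03,0,0,0,0,0.5],[-0.05,-0.06,0,0,0,0,0.5],[-0.075,-0.09,-0.005,0,0,0,0.5],[-0.1,-0.12,-0.01,0,0,0,0.5],[-0.114,-0.15,-0.014,0,0,0,0.5]]]' >/dev/null; python3 -m pendant '[[[0,0,0,0,0,0,0.5],[0,0,0,0,0,0,0.5]]]' ; python3 - <<'E'
from h import *
R=Rt(45); g=np.array([.6546,.0558,.046])
go(R,grasp=g-R[:,2]*.05); go(R,grasp=g)
import pickle
c=r.camera_params('wrist'); im=r.capture('wrist')
pickle.dump(c,open('w2.pkl','wb'))
cv2.imwrite('pics/w2.png',cv2.resize(cv2.cvtColor(im,cv2.COLOR_RGB2BGR),None,fx=1.5,fy=1.5,interpolation=cv2.INTER_CUBIC))
E
```

```text
time_s: 7.05
tcp_pos: [0.6514, -0.155, 0.3068]
eef_rot: [-179.6, 45.0, -90.7]
contact_force: [-0.6, 0.0, -0.6]
gripper_width: 0.0658
gripper_force: 0.0
t 7.05 tcp [ 0.6514 -0.155   0.3068] F [-0.6  0.  -0.6] w 0.0658 j [-13.  30.  12. -44. -85.  22.]
shift [0.0353 0.0013 0.1245] rot [-0.12 -0.02  0.28]
t 7.05 tcp [ 0.6514 -0.155   0.3068] F [-0.6  0.  -0.6] w 0.0658 j [-13.  30.  12. -44. -85.  22.]
shift [0.0352 0.0014 0.1745] rot [-0.12 -0.02  0.28]
```

View pics/w2.png

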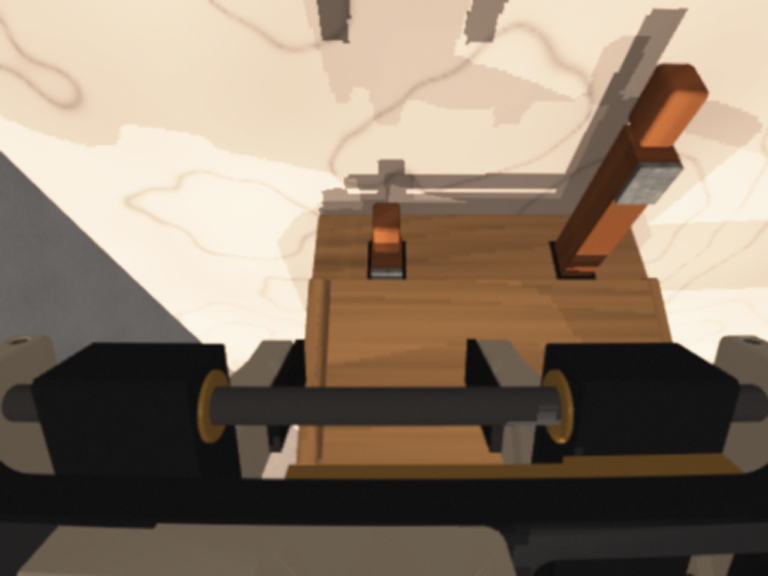

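The left support is out, with its grey felt pad visible at (650,180). The right pull sits at (387,230), between the fingers.

```bash
python3 -m pendant '[[[0.01,0,0.04,0,0,0,0.5],[0.02,0.001,0.08,0,0,0,0.5],[0.035,0.001,0.11,0,0,0,0.5],[0.035,0.001,0.125,0,0,0,0.5],[0.035,0.001,0.125,0,0,0,0.5]]]' >/dev/null; python3 - <<'E'
from h import *
import pickle
go(Rt(45),grasp=[.6546,.0558,.046])
c=pickle.load(open('w2.pkl','rb')); p=np.load('st.npy')
P=[(-.268,.065,.059),(-.268,.085,.059),(-.268,.065,.033),(-.268,.085,.033),(-.148,-.065,.059),(-.148,-.085,.059)]
print((proj(c,S2W(p,P))*1.5+.25).round(0))
p[1]+=.005;print((proj(c,S2W(p,P))*1.5+.25).round(0))
E
```

```text
t 7.6 tcp [ 0.651  -0.091   0.1919] F [-0.5 -0.   0. ] w 0.0661 j [ -9.  35.   5. -47. -74.  27.]
shift [-0.0006 -0.0008  0.048 ] rot [0.03 0.04 0.09]
[[687.  79.]
 [728.  81.]
 [669.  46.]
 [707.  48.]
 [401. 231.]
 [372. 230.]]
[[681.  89.]
 [721.  90.]
 [664.  56.]
 [701.  57.]
 [401. 235.]
 [373. 235.]]
```

```bash
python3 -m pendant '[[[0,-0.001,0.025,0,0,0,0.5],[0,-0.001,0.045,0,0,0,0.5],[0,-0.001,0.048,0,0,0,0.5],[0,-0.001,0.048,0,0,0,-1],[0,-0.001,0.048,0,0,0,-1]]]' 40 >/dev/null; python3 -m pendant '[[[0,0,0,0,0,0,-1],[0,0,0,0,0,0,-1],[0,0,0,0,0,0,-1],[0,0,0,0,0,0,-1],[0,0,0,0,0,0,-1]]]' 40; python3 -m pendant '[[[0,0,0,0,0,0,-1],[0,0,0,0,0,0,-1],[0,0,0,0,0,0,-1]]]' 40;python3 - <<'E'
from h import *
go(Rt(45),grasp=[.6546,.0558,.046])
E
```

```text
time_s: 8.6
tcp_pos: [0.6533, -0.0581, 0.1599]
eef_rot: [-179.7, 45.0, -90.8]
contact_force: [-2.1, -1.7, 1.9]
gripper_width: 0.0197
gripper_force: 40.0
time_s: 8.9
tcp_pos: [0.6533, -0.0581, 0.1599]
eef_rot: [-179.7, 45.0, -90.8]
contact_force: [-5.4, -3.2, 5.5]
gripper_width: 0.0199
gripper_force: 40.0
t 8.9 tcp [ 0.6533 -0.0581  0.1599] F [-5.4 -3.2  5.5] w 0.0199 j [ -6.  37.   3. -49. -70.  29.]
shift [0.     0.0009 0.0021] rot [-0.08 -0.02  0.25]
```

```bash
python3 -m pendant '[[[0.008,0.001,-0.008,0,0,0,-1],[0.017,0.001,-0.017,0,0,0,-1],[0.026,0.001,-0.026,0,0,0,-1],[0.034,0.001,-0.034,0,0,0,-1],[0.042,0.001,-0.042,0,0,0,-1]]]' 40 ; python3 -m pendant '[[[0.008,0,-0.008,0,0,0,-1],[0.017,0,-0.017,0,0,0,-1],[0.025,0,-0.025,0,0,0,-1],[0.03,0,-0.03,0,0,0,-1],[0.033,0,-0.033,0,0,0,-1]]]'  40; python3 -m pendant '[[[0.001,0,-0.001,0,0,0,-1],[0.002,0,-0.002,0,0,0,-1],[0.002,0,-0.002,0,0,0,-1]]]'  40; python3 -m pendant '[[[0.001,0,-0.001,0,0,0,-1],[0.002,0,-0.002,0,0,0,-1],[0.002,0,-0.002,0,0,0,-1]]]'  40
```

```text
time_s: 9.4
tcp_pos: [0.6525, -0.1158, 0.1597]
eef_rot: [-179.5, 45.1, -90.7]
contact_force: [2.3, 6.7, -0.9]
gripper_width: 0.0197
gripper_force: 40.0
time_s: 9.9
tcp_pos: [0.6519, -0.1628, 0.1597]
eef_rot: [-179.5, 45.1, -90.7]
contact_force: [2.4, 7.4, -0.5]
gripper_width: 0.0199
gripper_force: 40.0
time_s: 10.2
tcp_pos: [0.6519, -0.1654, 0.1597]
eef_rot: [-179.5, 45.1, -90.7]
contact_force: [3.0, 5.2, 0.2]
gripper_width: 0.0202
gripper_force: 40.0
time_s: 10.5
tcp_pos: [0.6519, -0.1681, 0.1597]
eef_rot: [-179.5, 45.1, -90.7]
contact_force: [3.3, 5.8, 0.1]
gripper_width: 0.02
gripper_force: 40.0
```

```bash
python3 -m pendant '[[[0.001,0,-0.001,0,0,0,-1],[0.002,0,-0.002,0,0,0,-1],[0.002,0,-0.002,0,0,0,-1]]]'  40; python3 -m pendant '[[[0.001,0,-0.001,0,0,0,-1],[0.002,0,-0.002,0,0,0,-1],[0.002,0,-0.002,0,0,0,-1]]]'  40; python3 -m pendant '[[[0.001,0,-0.001,0,0,0,-1],[0.002,0,-0.002,0,0,0,-1],[0.002,0,-0.002,0,0,0,-1]]]'  40
```

```text
time_s: 10.8
tcp_pos: [0.652, -0.1689, 0.1594]
eef_rot: [-179.5, 45.3, -90.7]
contact_force: [5.0, 13.4, -1.9]
gripper_width: 0.02
gripper_force: 40.0
time_s: 11.1
tcp_pos: [0.6521, -0.1693, 0.159]
eef_rot: [-179.5, 45.5, -90.7]
contact_force: [5.6, 23.0, -2.3]
gripper_width: 0.0196
gripper_force: 40.0
time_s: 11.4
tcp_pos: [0.6522, -0.1699, 0.1586]
eef_rot: [-179.6, 45.7, -90.7]
contact_force: [7.7, 32.6, -4.5]
gripper_width: 0.0195
gripper_force: 39.9
```

Both supports stop after about 112 mm of travel, so they started slightly out. That also explains the offset in the station fit, which I'll redo without the pulls.

```bash
python3 -m pendant '[[[-0.003,0,0.003,0,0,0,-1],[-0.003,0,0.003,0,0,0,-1],[-0.003,0,0.003,0,0,0,0.3],[-0.003,0,0.003,0,0,0,0.3],[-0.003,0,0.003,0,0,0,0.3]]]'  ; python3 -m pendant '[[[0,0,0,0,0,0,0.3],[0,0,0,0,0,0,0.3],[0,0,-0.02,0,0,0,0.3],[0,0,-0.05,0,0,0,0.3],[0,0,-0.08,0,0,0,0.3]]]' ; python3 - <<'E'
from h import *
from scipy.optimize import least_squares
ta=lambda x,y:((x+.5)/4-.5+150,(y+.5)/4-.5+130)
sb=lambda x,y:((x+.5)/4.5-.5+240,(y+.5)/4.5-.5+150)
T=[((.1075,-.135,.214),ta(67,45)),((.1075,.135,.214),ta(65,476)),((-.1022,-.055,.263),ta(395,162)),((-.1022,.055,.263),ta(395,350))]
S=[((.1075,-.135,.214),sb(470,316)),((-.1022,-.055,.263),sb(148,170)),((-.1022,.055,.263),sb(137,72))]
TP,Tq=map(np.array,zip(*T));SP,Sq=map(np.array,zip(*S))
f=lambda p:np.r_[(proj('top',S2W(p,TP))-Tq).ravel(),(proj('scene',S2W(p,SP))-Sq).ravel()]
o=least_squares(f,[.6,.1,1.57])
print(o.x[:2],np.degrees(o.x[2]));print(f(o.x).reshape(-1,2).round(1))
p=o.x; p[2]=np.radians(89.1); np.save('st.npy',p)
for n,P in dict(bar=(-.1022,0,.263),hinge=(-.128,0,.08)).items(): print(n,S2W(p,P).round(4))
R=Rb(15); b=S2W(p,(-.1022,0,.263))[0]
go(R,tcp=[.585,-.14,.44]); print(R.round(2))
E
```

```text
time_s: 11.9
tcp_pos: [0.6509, -0.1742, 0.1598]
eef_rot: [-179.5, 44.9, -90.8]
contact_force: [-0.9, -0.3, -0.7]
gripper_width: 0.0387
gripper_force: 0.0
time_s: 12.4
tcp_pos: [0.6492, -0.2318, 0.2178]
eef_rot: [-179.6, 44.9, -90.8]
contact_force: [0.9, 0.1, 0.1]
gripper_width: 0.057
gripper_force: 0.0
[0.58327909 0.20067569] 89.3695777557611
[[-0.7 -0.3]
 [-1.4  0.5]
 [ 0.4  0.6]
 [ 0.2  0.1]
 [ 1.1 -0.1]
 [-1.9  1.2]
 [-1.   0.7]]
bar [[0.5817 0.0985 0.263 ]]
hinge [[0.5813 0.0727 0.08  ]]
t 12.4 tcp [ 0.6492 -0.2318  0.2178] F [0.9 0.1 0.1] w 0.057 j [-19.  38.  13. -43. -84.  30.]
shift [-0.2213  0.0648 -0.0934] rot [23.23 23.71 87.78]
[[-1.    0.02  0.  ]
 [ 0.02  0.97  0.26]
 [ 0.    0.26 -0.97]]
```

```bash
python3 -m pendant '[[[-0.03,0.01,-0.01,2.1,2.1,7.9,0.3],[-0.06,0.02,-0.02,4.2,4.3,15.9,0.3],[-0.09,0.03,-0.03,6.3,6.4,23.8,0.3],[-0.12,0.04,-0.045,8.4,8.6,31.8,0.3],[-0.15,0.05,-0.06,10.5,10.7,39.7,0.3]]]' | head -3;  python3 - <<'E'
from h import *
c=r.camera_params('wrist'); s=r.get_state(); R0=Ro.from_euler('xyz',s['eef_rot'],degrees=True).as_matrix()
print('cam in tool',R0.T@(-np.array(c['R']).T@np.array(c['t'])-s['tcp_pos']))
go(Rb(15),tcp=[.585,-.14,.46])
E
```

```text
time_s: 12.9
tcp_pos: [0.599, -0.1664, 0.3672]
eef_rot: [162.4, 27.2, -138.0]
cam in tool [ 7.68411439e-02 -7.43238526e-05  2.08693084e-02]
t 12.9 tcp [ 0.599  -0.1664  0.3672] F [ 1.1 -0.3  0.6] w 0.057 j [-10.  19.   3. -33. -75. -24.]
shift [-0.0488  0.0516 -0.0667] rot [12.6  13.05 47.71]
```

```bash
python3 -m pendant '[[[-0.01,0.01,-0.013,2.1,2.2,8,0.3],[-0.02,0.02,-0.026,4.2,4.4,16,0.3],[-0.03,0.03,-0.04,6.3,6.5,24,0.3],[-0.04,0.04,-0.053,8.4,8.7,32,0.3],[-0.049,0.051,-0.067,10.5,10.9,39.7,0.3]]]' | head -3;  python3 -m pendant '[[[0,0,0,2,2,8,0.3],[0,0,0,2,2,8,0.3]]]' | head -3; python3 - <<'E'
from h import *
p=np.load('st.npy');R=Rb(15); b=S2W(p,(-.1022,0,.263))[0]
go(R,grasp=b-R[:,2]*.09); go(R,grasp=b)
E
```

```text
time_s: 13.4
tcp_pos: [0.5853, -0.1406, 0.4599]
eef_rot: [163.2, 4.3, -173.8]
time_s: 13.6
tcp_pos: [0.5857, -0.1402, 0.4593]
eef_rot: [164.9, 0.3, 179.3]
t 13.6 tcp [ 0.5857 -0.1402  0.4593] F [ 1.4 -0.2 -1.1] w 0.0569 j [ -1.  13.   3. -15. -80. -87.]
shift [0.0069 0.1797 0.0027] rot [0.14 0.19 0.3 ]
t 13.6 tcp [ 0.5857 -0.1402  0.4593] F [ 1.4 -0.2 -1.1] w 0.0569 j [ -1.  13.   3. -15. -80. -87.]
shift [0.0072 0.1795 0.0927] rot [0.14 0.19 0.3 ]
```

```bash
python3 -m pendant '[[[0.002,0.04,0,0,0,0,0.3],[0.004,0.08,0,0,0,0,0.3],[0.007,0.12,0,0,0,0,0.3],[0.007,0.155,0,0,0,0.3,0.3],[0.007,0.18,0.003,0,0,0.3,0.3]]]' | head -3;  python3 - <<'E'
from h import *
import pickle
p=np.load('st.npy');R=Rb(15); b=S2W(p,(-.1022,0,.263))[0]
go(R,grasp=b)
c=r.camera_params('wrist'); im=r.capture('wrist')
pickle.dump(c,open('w3.pkl','wb'))
print((proj(c,S2W(p,[(-.1022,0,.263),(-.1022,.05,.263),(-.1022,-.05,.263)]))*1.5+.25).round(0))
cv2.imwrite('pics/w3.png',cv2.resize(cv2.cvtColor(im,cv2.COLOR_RGB2BGR),None,fx=1.5,fy=1.5,interpolation=cv2.INTER_CUBIC))
E
```

```text
time_s: 14.1
tcp_pos: [0.5803, 0.0356, 0.5032]
eef_rot: [164.7, 0.3, 179.4]
t 14.1 tcp [0.5803 0.0356 0.5032] F [-0.1 -0.2  0.4] w 0.0568 j [  17.    9.    3.  -15.  -79. -105.]
shift [-0.0001 -0.0019  0.0893] rot [0.31 0.23 0.37]
[[380. 305.]
 [380. 216.]
 [380. 383.]]
```

View pics/w3.png

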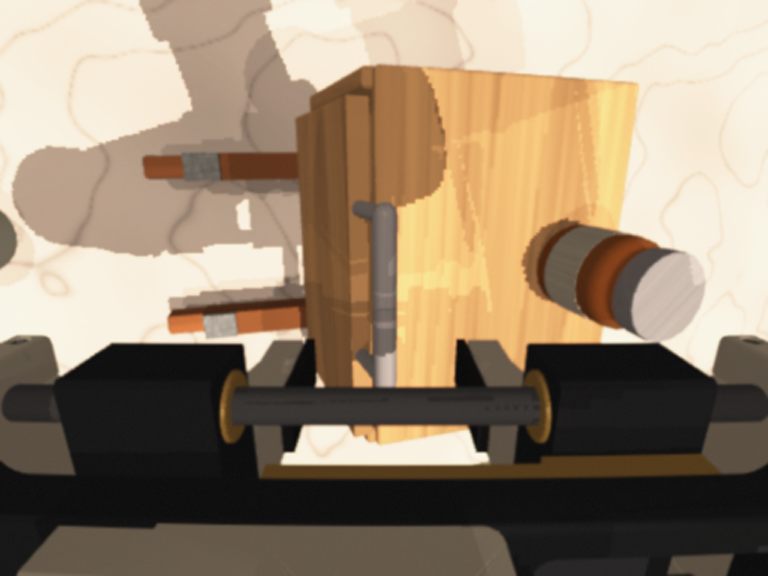

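The wrist view shows both supports out, with pads at (200,166) and (220,323). The bar's centre column is about 384 against 380 predicted, so the bar sits about 2.4 mm further +y. I'll descend and close lightly.

```bash
python3 -c "
import numpy as np
p=np.load('st.npy');p[1]=.203;np.save('st.npy',p)"
python3 -m pendant '[[[0,0,0.03,0,0,0.3,0.3],[0,0,0.06,0,0,0.3,0.3],[0,0,0.08,0,0,0.3,0.3],[0,0,0.089,0,0,0.3,0.3],[0,0,0.089,0,0,0.3,0]]]' 12 | head -3; python3 -m pendant '[[[0,0,0,0,0,0,-0.4],[0,0,0,0,0,0,-0.4],[0,0,0,0,0,0,-0.5],[0,0,0,0,0,0,-0.5]]]' 12; python3 - <<'E'
from h import *
p=np.load('st.npy');R=Rb(15); b=S2W(p,(-.1022,0,.263))[0]
go(R,grasp=b)
E
```

```text
time_s: 14.65
tcp_pos: [0.581, 0.0574, 0.415]
eef_rot: [164.8, -0.0, 179.0]
time_s: 15.05
tcp_pos: [0.5811, 0.0577, 0.4168]
eef_rot: [164.8, 0.1, 178.9]
contact_force: [0.4, 0.2, -0.3]
gripper_width: 0.0241
gripper_force: 0.0
t 15.05 tcp [0.5811 0.0577 0.4168] F [ 0.4  0.2 -0.3] w 0.0241 j [  19.   11.   -5.  -15.  -69. -105.]
shift [0.0001 0.0018 0.0007] rot [ 0.23  0.18 -0.19]
```

```bash
python3 -m pendant '[[[0,0.002,0,0,0,0,-0.6],[0,0.002,0,0,0,0,-1],[0,0.002,0,0,0,0,-1],[0,0.002,0,0,0,0,-1],[0,0.002,0,0,0,0,-1]]]' 12; python3 - <<'E'
from h import *
p=np.load('st.npy');R=Rb(15)
go(R,grasp=S2W(p,(-.1022,0,.263))[0])
s=r.get_state();R0=Ro.from_euler('xyz',s['eef_rot'],degrees=True).as_matrix()
g=s['tcp_pos']+R0@[0,0,.159]; h=S2W(p,(-.128,0,.08))[0]; d=g-h
print('g-h',d,'radius',np.hypot(d[1],d[2]),'ang',np.arctan2(d[1],d[2]))
E
```

```text
time_s: 15.55
tcp_pos: [0.5811, 0.0595, 0.4167]
eef_rot: [164.8, 0.1, 178.9]
contact_force: [0.1, -3.0, 0.5]
gripper_width: 0.0136
gripper_force: 12.0
t 15.55 tcp [0.5811 0.0595 0.4167] F [ 0.1 -3.   0.5] w 0.0136 j [  19.   11.   -5.  -15.  -69. -106.]
shift [0.0001 0.0002 0.0002] rot [ 0.18  0.13 -0.21]
g-h [0.00086864 0.026065   0.1832409 ] radius 0.18508541613524557 ang 0.14129657420687333
```

```bash
python3 - <<'E'
from h import *
s=r.get_state();R0=Ro.from_euler('xyz',s['eef_rot'],degrees=True).as_matrix()
Rs=Ro.from_euler('z',np.load('st.npy')[2]).as_matrix()
B=lambda f:.185*np.array([np.sin(.14-f),0,np.cos(.14-f)])
f0=0
for k in range(6):
    print('from',round(f0,3)); 
    for i in range(1,6): print((R0.T@Rs@(B(f0+.057*i)-B(f0))*1000).round(1).tolist())
    f0+=.285
E
```

```text
from 0
[-0.0, -9.8, -3.9]
[-0.1, -19.8, -7.2]
[-0.1, -30.0, -9.9]
[-0.2, -40.3, -12.1]
[-0.2, -50.7, -13.6]
from 0.285
[-0.0, -10.5, -1.0]
[-0.1, -21.0, -1.3]
[-0.1, -31.6, -1.1]
[-0.2, -42.1, -0.2]
[-0.2, -52.5, 1.2]
from 0.57
[-0.0, -10.3, 2.0]
[-0.1, -20.6, 4.6]
[-0.1, -30.6, 7.8]
[-0.1, -40.5, 11.6]
[-0.1, -50.1, 15.9]
from 0.855
[-0.0, -9.4, 4.9]
[-0.0, -18.4, 10.2]
[-0.1, -27.2, 16.1]
[-0.1, -35.6, 22.5]
[-0.1, -43.6, 29.3]
from 1.14
[-0.0, -7.6, 7.3]
[-0.0, -14.8, 15.0]
[-0.0, -21.5, 23.1]
[-0.0, -27.8, 31.6]
[-0.0, -33.6, 40.4]
from 1.425
[0.0, -5.3, 9.1]
[0.0, -10.0, 18.6]
[0.0, -14.2, 28.2]
[0.0, -17.8, 38.1]
[0.0, -20.9, 48.2]
```

```bash
python3 -m pendant '[[[0,-0.0098,-0.0039,0,0,0,-1],[0,-0.0198,-0.0072,0,0,0,-1],[0,-0.03,-0.0099,0,0,0,-1],[0,-0.0403,-0.0121,0,0,0,-1],[0,-0.0507,-0.0136,0,0,0,-1]]]' 15; python3 - <<'E'
from h import *
p=np.load('st.npy');s=r.get_state();R0=Ro.from_euler('xyz',s['eef_rot'],degrees=True).as_matrix()
d=s['tcp_pos']+R0@[0,0,.159]-S2W(p,(-.128,0,.08))[0]
print('d',d,'radius',np.hypot(d[1],d[2]),'phi',.14-np.arctan2(d[1],d[2]))
E
```

```text
time_s: 16.05
tcp_pos: [0.5802, 0.0062, 0.4165]
eef_rot: [164.8, 0.1, 178.8]
contact_force: [2.8, 1.0, 0.8]
gripper_width: 0.0136
gripper_force: 15.0
d [ 9.39763760e-05 -2.70930733e-02  1.83093787e-01] radius 0.1850874646528062 phi 0.286907693245502
```

Forces are small and it tracks the arc well. I'll continue.

```bash
python3 -m pendant '[[[0,-0.0105,-0.001,0,0,0,-1],[0,-0.021,-0.0013,0,0,0,-1],[0,-0.0316,-0.0011,0,0,0,-1],[0,-0.0421,-0.0002,0,0,0,-1],[0,-0.0525,0.0012,0,0,0,-1]]]' 15; python3 -m pendant '[[[0,-0.0103,0.002,0,0,0,-1],[0,-0.0206,0.0046,0,0,0,-1],[0,-0.0306,0.0078,0,0,0,-1],[0,-0.0405,0.0116,0,0,0,-1],[0,-0.0501,0.0159,0,0,0,-1]]]' 15;python3 - <<'E'
from h import *
p=np.load('st.npy');s=r.get_state();R0=Ro.from_euler('xyz',s['eef_rot'],degrees=True).as_matrix()
d=s['tcp_pos']+R0@[0,0,.159]-S2W(p,(-.128,0,.08))[0]
print('d',d,'radius',np.hypot(d[1],d[2]),'phi',.14-np.arctan2(d[1],d[2]))
E
```

```text
time_s: 16.55
tcp_pos: [0.5792, -0.0439, 0.4011]
eef_rot: [164.8, 0.1, 178.9]
contact_force: [3.7, 0.1, 0.7]
gripper_width: 0.0131
gripper_force: 15.0
time_s: 17.05
tcp_pos: [0.5782, -0.0879, 0.3723]
eef_rot: [164.8, 0.0, 178.9]
contact_force: [4.3, 0.3, -1.1]
gripper_width: 0.0133
gripper_force: 15.0
d [-0.00215651 -0.12120485  0.13888647] radius 0.18433683436791715 phi 0.8575202332555889
```

```bash
python3 -m pendant '[[[0,-0.0094,0.0049,0,0,0,-1],[-0.001,-0.0184,0.0102,0,0,0,-1],[-0.001,-0.0272,0.0161,0,0,0,-1],[-0.001,-0.0356,0.0225,0,0,0,-1],[-0.001,-0.0436,0.0293,0,0,0,-1]]]' 15; python3 -m pendant '[[[0,-0.0076,0.0073,0,0,0,-1],[-0.001,-0.0148,0.015,0,0,0,-1],[-0.001,-0.0215,0.0231,0,0,0,-1],[-0.001,-0.0278,0.0316,0,0,0,-1],[-0.001,-0.0336,0.0404,0,0,0,-1]]]' 15;python3 - <<'E'
from h import *
p=np.load('st.npy');s=r.get_state();R0=Ro.from_euler('xyz',s['eef_rot'],degrees=True).as_matrix()
d=s['tcp_pos']+R0@[0,0,.159]-S2W(p,(-.128,0,.08))[0]
print('d',d,'radius',np.hypot(d[1],d[2]),'phi',.14-np.arctan2(d[1],d[2]))
E
```

```text
time_s: 17.55
tcp_pos: [0.578, -0.1221, 0.3321]
eef_rot: [164.8, -0.0, 178.9]
contact_force: [-1.3, -0.5, -0.4]
gripper_width: 0.0135
gripper_force: 15.0
time_s: 18.05
tcp_pos: [0.5784, -0.1438, 0.2841]
eef_rot: [164.8, -0.1, 178.9]
contact_force: [-5.7, -0.7, -0.7]
gripper_width: 0.0137
gripper_force: 15.0
d [-0.00223049 -0.17707771  0.05070026] radius 0.18419291609512278 phi 1.4319400219080984
```

```bash
python3 -m pendant '[[[0.001,-0.003,0.005,0,0,0,-1],[0.001,-0.0053,0.0091,0,0,0,-1],[0.001,-0.008,0.014,0,0,0,-1],[0.001,-0.01,0.0186,0,0,0,-1],[0.001,-0.0122,0.0235,0,0,0,-1]]]' 15; python3 -m pendant '[[[0,-0.0015,0.0045,0,0,0,-1],[0,-0.003,0.009,0,0,0,-1],[0,-0.004,0.012,0,0,0,-1],[0,-0.005,0.0145,0,0,0,-1],[0,-0.005,0.0145,0,0,0,-1]]]' 15;python3 - <<'E'
from h import *
p=np.load('st.npy');s=r.get_state();R0=Ro.from_euler('xyz',s['eef_rot'],degrees=True).as_matrix()
d=s['tcp_pos']+R0@[0,0,.159]-S2W(p,(-.128,0,.08))[0]
print('d',d,'radius',np.hypot(d[1],d[2]),'phi',.14-np.arctan2(d[1],d[2]))
E
```

```text
time_s: 18.55
tcp_pos: [0.5781, -0.1491, 0.2593]
eef_rot: [164.8, 0.1, 178.9]
contact_force: [-3.1, -0.6, -0.5]
gripper_width: 0.0136
gripper_force: 15.0
time_s: 19.05
tcp_pos: [0.5781, -0.1504, 0.2438]
eef_rot: [164.8, 0.0, 178.9]
contact_force: [-3.8, -4.2, -1.0]
gripper_width: 0.0134
gripper_force: 15.0
d [-0.00220339 -0.18382848  0.01037272] radius 0.18412089120124406 phi 1.6544300255695505
```

```bash
python3 -m pendant '[[[0,-0.0005,0.002,0,0,0,-1],[0,-0.001,0.004,0,0,0,-1],[0,-0.0015,0.006,0,0,0,-1],[0,-0.0015,0.006,0,0,0,-1]]]' 15; python3 -m pendant '[[[0,-0.0003,0.001,0,0,0,-1],[0,-0.0003,0.001,0,0,0,-1]]]' 15;python3 -m pendant '[[[0,-0.0003,0.001,0,0,0,-1],[0,-0.0003,0.001,0,0,0,-1]]]' 15
```

```text
time_s: 19.45
tcp_pos: [0.5781, -0.1506, 0.2379]
eef_rot: [164.9, 0.0, 178.9]
contact_force: [-3.0, -5.7, -1.6]
gripper_width: 0.0135
gripper_force: 15.0
time_s: 19.65
tcp_pos: [0.5781, -0.1506, 0.237]
eef_rot: [164.9, 0.1, 178.9]
contact_force: [-4.3, -6.2, -1.0]
gripper_width: 0.0132
gripper_force: 15.0
time_s: 19.85
tcp_pos: [0.5781, -0.1506, 0.236]
eef_rot: [164.9, 0.1, 178.9]
contact_force: [-4.3, -6.2, -0.9]
gripper_width: 0.0136
gripper_force: 15.0
```

```bash
python3 -m pendant '[[[0,-0.0006,0.001,0,0,0,-1],[0,-0.0006,0.001,0,0,0,-1]]]' 15; python3 -m pendant '[[[0,-0.0003,0.001,0,0,0,-1],[0,-0.0003,0.001,0,0,0,-1]]]' 15;python3 -m pendant '[[[0,-0.0001,0.0005,0,0,0,-1],[0,-0.0001,0.0005,0,0,0,-1]]]' 15
```

```text
time_s: 20.05
tcp_pos: [0.5781, -0.1507, 0.2349]
eef_rot: [164.8, 0.1, 178.9]
contact_force: [-3.5, -4.0, -2.3]
gripper_width: 0.0135
gripper_force: 15.0
time_s: 20.25
tcp_pos: [0.5781, -0.1507, 0.2338]
eef_rot: [164.8, 0.1, 178.9]
contact_force: [-4.0, -4.9, -1.0]
gripper_width: 0.0139
gripper_force: 15.0
time_s: 20.45
tcp_pos: [0.5781, -0.1507, 0.2333]
eef_rot: [164.8, 0.1, 178.9]
contact_force: [-3.8, -4.2, -1.6]
gripper_width: 0.0133
gripper_force: 15.0
```

```bash
python3 -m pendant '[[[0,-0.0003,0.001,0,0,0,-1],[0,-0.0003,0.001,0,0,0,-1]]]' 15|sed -n '2p;4p'; python3 -m pendant '[[[0,-0.0003,0.001,0,0,0,-1],[0,-0.0003,0.001,0,0,0,-1]]]' 15|sed -n '2p;4p';python3 -m pendant '[[[0,-0.0002,0.0005,0,0,0,-1],[0,-0.0002,0.0005,0,0,0,-1]]]' 15|sed -n '2p;4p'
```

```text
tcp_pos: [0.5781, -0.1507, 0.2322]
contact_force: [-3.3, -4.5, -1.7]
tcp_pos: [0.5781, -0.1507, 0.2312]
contact_force: [-3.9, -4.6, -1.1]
tcp_pos: [0.5781, -0.1507, 0.231]
contact_force: [-5.1, -4.0, 0.7]
```

```bash
python3 -m pendant '[[[0,-0.0001,0.0005,0,0,0,-1],[0,-0.0001,0.0005,0,0,0,-1]]]' 15|sed -n '2p;4p'; python3 - <<'E'
from h import *
import pickle
c=r.camera_params('wrist'); im=r.capture('scene')[140:290,200:380]
w=r.capture('wrist')
a=cv2.resize(cv2.cvtColor(im,cv2.COLOR_RGB2BGR),(460,384),interpolation=cv2.INTER_CUBIC)
b=cv2.resize(cv2.cvtColor(w,cv2.COLOR_RGB2BGR)[:288],(340,191))
o=np.zeros((384,800,3),np.uint8);o[:,:460]=a;o[:191,460:]=b;cv2.imwrite('pics/f1.png',o)
E
```

```text
tcp_pos: [0.5781, -0.1507, 0.2309]
contact_force: [-6.2, -4.1, 4.8]
```

View pics/f1.png

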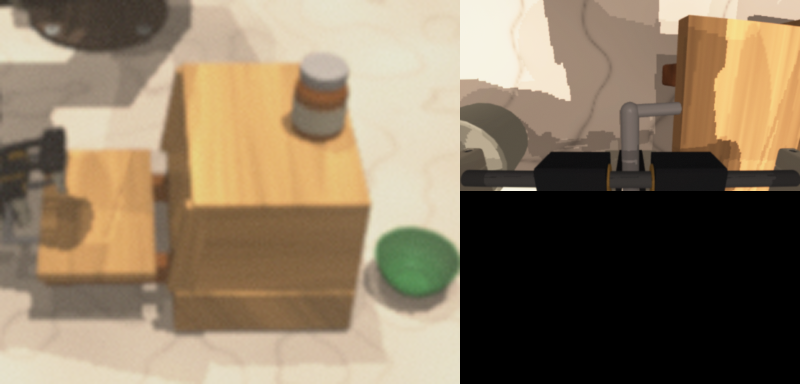

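The flap lies level on the supports, with Fz rising to 4.8 N at contact. I'll ease off, open slightly and withdraw.

```bash
python3 -m pendant '[[[0,0,-0.0004,0,0,0,-1],[0,0,-0.0004,0,0,0,-0.5],[0,0,-0.0004,0,0,0,-0.5],[0,0,-0.0004,0,0,0,-0.5],[0,0,-0.0004,0,0,0,-0.5]]]' 15; python3 -m pendant '[[[0,0,-0.01,0,0,0,-0.5],[0,0,-0.02,0,0,0,-0.5],[0,0,-0.03,0,0,0,-0.5],[0,0,-0.04,0,0,0,-0.5],[0,0,-0.05,0,0,0,-0.5]]]'
```

```text
time_s: 21.85
tcp_pos: [0.5786, -0.1502, 0.2308]
eef_rot: [164.8, 0.1, 178.9]
contact_force: [0.9, 0.8, 0.1]
gripper_width: 0.0221
gripper_force: 0.0
time_s: 22.35
tcp_pos: [0.5778, -0.1639, 0.2801]
eef_rot: [164.8, 0.1, 178.9]
contact_force: [-0.1, -0.4, 0.9]
gripper_width: 0.0221
gripper_force: 0.0
```

```bash
python3 -m pendant '[[[0,0,-0.04,0,0,0,-0.5],[0,0,-0.08,0,0,0,-0.5],[0,0,-0.12,0,0,0,-0.5],[0,0,-0.15,0,0,0,-0.5],[0,0,-0.15,0,0,0,-0.5]]]'; python3 - <<'E'
from h import *
b=lambda n:cv2.cvtColor(r.capture(n),cv2.COLOR_RGB2BGR)
s0=cv2.imread('pics/scene0.png');s=b('scene')
o=np.vstack([cv2.resize(x[140:290,130:390],(650,375))[:300] for x in (s0,s)])
cv2.imwrite('pics/f2.png',o)
E
```

```text
time_s: 22.85
tcp_pos: [0.5772, -0.2044, 0.4295]
eef_rot: [164.9, 0.5, 178.8]
contact_force: [0.6, 1.0, 0.1]
gripper_width: 0.022
gripper_force: 0.0
```

View pics/f2.png

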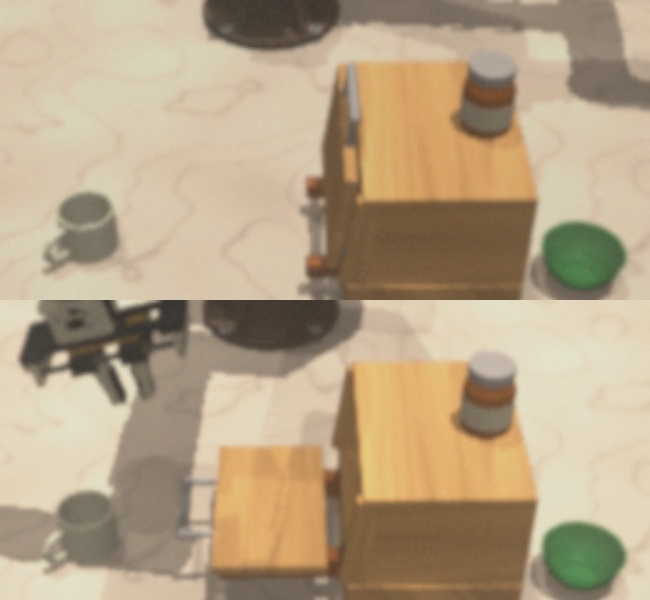

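The flap is level on both supports, and the mug (87,527), jar (488,393) and bowl (583,557) haven't moved. The gripper is clear of everything, so I'm handing in.

```bash
python3 -c "
from plant import r
print(r.close_job())"
```

```text
the job is handed in; nothing more can be done
None
```

I pulled both supports out to their stops, then lowered the flap by its bar until it rested level on them. The mug, jar and bowl are where they were, the gripper is clear of everything, and the job was handed in at about 23 s.

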